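# Snap the food box lid shut all round

### The job

The lid lies on the food box but the rim sections along its four sides still stand up. With the fingertips, press each section down until it clicks and stays flush with the lid's corners, going round until all four are shut. Only press: do not lift the box or shove it from its place, and leave the cup, jar and carton alone.

Things in the scene. Friction and masses are not known exactly. Their poses are not given: they have to be found in the camera images.
- box: filled food box, about 2.4 kg, loose on the table: white plastic tub 150 x 110 mm (flange 170 x 130 mm) with a pale grey lid, 180 x 140 mm over its rim. Origin: centre of its underside; x along the long sides, z up. The lid's rim, 24 mm wide, has four fixed 24 x 24 mm corners, tops 104 mm above the table, and between them four movable sections, one along each side.
- panel (a point): centre of the lid's sunk middle panel, 130 x 90 mm, on its top face, 94.5 mm above the table, inside the rim. It does not move in the box; pressing it does nothing.
- cup: bystander: open steel cup, 72 mm wide, 70 mm tall; origin under its centre
- jar: bystander: glass jar with a cap, 60 mm wide, 95 mm tall; origin under its centre
- carton: bystander: cling-film carton lying flat, 65 x 300 x 65 mm, long along its y; origin under its centre
- long_left_top (a point): middle of the top face of the rim section on the long side at the box's +y, 58 mm to +y of the box's axis; the section is 128 mm long (along the box's x), 24 mm wide, with a thumb lip 6 mm out at the middle of its outer edge. Moves with it: 111 mm above the table raised, 104 mm shut, level with the corners
- long_left (a joint): straight downward travel of that section (m): 0 raised, 0.007 snapped shut against its stop. Takes 8 N to start it; it passes over centre at 0.0043 and then pulls itself shut; let go earlier it springs back up.
- long_right_top (a point): middle of the top face of the rim section on the long side at the box's -y, 58 mm to -y of the box's axis; the section is 128 mm long (along the box's x), 24 mm wide, with a thumb lip 6 mm out at the middle of its outer edge. Moves with it: 111 mm above the table raised, 104 mm shut, level with the corners
- long_right (a joint): straight downward travel of that section (m): 0 raised, 0.007 snapped shut against its stop. Takes 8 N to start it; it passes over centre at 0.0043 and then pulls itself shut; let go earlier it springs back up.
- short_far_top (a point): middle of the top face of the rim section on the short end at the box's +x, 78 mm to +x of the box's axis; the section is 88 mm long (along the box's y), 24 mm wide, with a thumb lip 6 mm out at the middle of its outer edge. Moves with it: 111 mm above the table raised, 104 mm shut, level with the corners
- short_far (a joint): straight downward travel of that section (m): 0 raised, 0.007 snapped shut against its stop. Takes 8 N to start it; it passes over centre at 0.0043 and then pulls itself shut; let go earlier it springs back up.
- short_near_top (a point): middle of the top face of the rim section on the short end at the box's -x, 78 mm to -x of the box's axis; the section is 88 mm long (along the box's y), 24 mm wide, with a thumb lip 6 mm out at the middle of its outer edge. Moves with it: 111 mm above the table raised, 104 mm shut, level with the corners
- short_near (a joint): straight downward travel of that section (m): 0 raised, 0.007 snapped shut against its stop. Takes 8 N to start it; it passes over centre at 0.0043 and then pulls itself shut; let go earlier it springs back up.
Not all that is in view belongs to the job. What is meant by the box is not purple or red, and is the smaller of those in its own colour.

How it is judged:
At the end, for the whole second after the job is handed in: All four rim sections have snapped down (at least 5.5 of 7 mm) and stay so, with the box standing upright and still on the table within 40 mm of where it was (value of joint each of long_left, long_right, short_far, short_near above 0.0055 m and linear speed of box below 0.02 m/s and height (world z) of box below 0.01 m and angle between box's own z axis and vertical below 0.1 rad and distance of box from where it was at the start of the episode below 0.04 m); the robot touches nothing.
It fails at once if the box is lifted or tipped (height (world z) of box above 0.015 m or angle between box's own z axis and vertical above 0.15 rad).
It fails at once if the box is pushed more than 40 mm from its place (distance of box from where it was at the start of the episode above 0.04 m).
It fails at once if the cup is moved more than 25 mm or tipped (distance of cup from where it was at the start of the episode above 0.025 m or angle between cup's own z axis and vertical above 0.3 rad).
It fails at once if the jar is moved more than 25 mm or tipped (distance of jar from where it was at the start of the episode above 0.025 m or angle between jar's own z axis and vertical above 0.3 rad).
It fails at once if the carton is moved more than 25 mm or tipped (distance of carton from where it was at the start of the episode above 0.025 m or angle between carton's own z axis and vertical above 0.3 rad).
It also fails if it takes over 45 s, if anything falls off the work surface, if the arm or the gripper's body presses on something with over 40 N, if the wrist force passes 120 N, or if a joint passes its speed limit or range.

### The arm

A 7-joint arm with a two-finger parallel gripper is mounted at the origin on the work surface. World frame = base frame: x ahead of the robot, y to its left, z up, the work surface at z = 0. Lengths are in m, angles in rad, forces in N, time in s.
With the tool pointing down it reaches from about 0.425 to 0.875 m from the base axis. Payload 4.7 kg.
Tool frame: the origin (TCP) lies midway between the tips of the shut fingers; the grasp point (between the pads) lies 19 mm behind it; x points along the fingers, y is the direction in which the jaws open and shut, and the axes are right-handed (so a half turn about x gives the same grasp; the last joint's range is limited). The gripper opens to 85 mm and grips with 20 to 120 N. Pads are 22 mm wide; open, the fingers measure 114 mm over their backs; the gripper's body (76 mm by 85 mm) begins 54 mm behind the grasp point. The pads swing forward as they close: fully open they stand 13 mm farther back than shut.
Start: joints at [1.273, 0.321, -0.07, 1.45, 0.023, 1.371, -0.057], TCP at [0.199, -0.619, 0.231] pointing down, gripper open.
Joint ranges: [-2.86, 2.86], [-0.3, 2.09], [-1.38, 1.24], [0.06, 2.45], [-1.56, 4.7], [0.09, 2.05], [-2.69, 2.69]. Speed limits (rad/s): [2.57, 2.57, 3.14, 3.14, 3.14, 3.14, 3.14].

### API

Orientations are given as a unit quaternion [w, x, y, z].
In Python, from bench import get_obs, imaging, order gives the robot as it stands.
- The arm moves only by the shell command python3 -m inch 'ROWS' [FORCE]. ROWS is text: rows parted by semicolons, each of 5 numbers parted by spaces: the shift along the tool's x, y, z in m, then the turn about the tool's x in rad, then the closure, from 0 (fully open) to 1 (shut). A call has 1 to 10 rows; each row is the pose to reach, as a shift and turn from the pose commanded when the call began, along the tool's axes at that moment; what a row does not reach only later rows make up. A row lasts 1/10 s, in which the tool goes at most 50 mm and 8.59 degrees, less where a joint would pass 70% of its speed; a pose out of reach is approached as far as the arm can. A call with a gripper value outside its range is refused whole. The fingers move at their own pace and stop on an object; FORCE is the grip in N (left out, the last holds). Time passes only in rows, so rows that repeat a pose let the fingers close. It gives the time, the measured TCP pose, the force and the opening at its end, in the units of the state.
- get_obs(): the state, without advancing time (a new reading comes with each control period).
- imaging.get_image(name): name is "scene" or "top" or "wrist"; returns a dict with "image" (384x512x3 uint8, blue, green, red), "fx", "fy", "cx", "cy" (pixels), "pose" (4x4, takes a point from camera to world coordinates). Camera axes: x right, y down, z forward; pixel columns grow to the right and rows downward; lengths in m; the calibration is good to about 2 mm. A picture is of the moment at which its call begins. There is no depth.
- order.hand_in(): hands the job in, once; it reports no verdict.
The state is a dict: "clock": time; "joint_positions": joint angles; "joint_velocities": joint speeds; "effort": joint torques, N m; "tcp_pos": TCP position; "tool_rot": TCP orientation; "wrist_force": force on the tool from outside, world axes, zero at the start; "wrist_torque": the same for the moment, N m; "width": finger opening in m.
Only numpy, scipy, OpenCV 4.12 (cv2) and the standard library are available. Lean on these libraries where they do the work, as an engineer would, in place of code of your own. Each camera call takes 0.05 s, during which the arm holds its last target. There are 200 camera calls.

## Working session

There is one attempt and no reset: what is moved stays moved. The work goes in short steps, Python scripts to look and compute and a shell command to move; the robot and the scene stay as the last step left them, time stands still between calls to the robot, and variables do not carry over. Pictures are saved under pics/ and viewed, about 8 in all and at most 12, crops included, and the job is handed in when it is done.

```bash
mkdir -p pics
python3 - <<'E'
from bench import get_obs, imaging
import cv2,pickle
o=get_obs();print(o)
for n in("top","scene"):
    d=imaging.get_image(n);cv2.imwrite(f"pics/{n}0.png",d["image"]);pickle.dump(d,open(f"{n}0.pkl","wb"))
    print(n,d["fx"],d["fy"],d["cx"],d["cy"],d["pose"])
E
```

```text
{'clock': 0.0, 'joint_positions': array([ 1.2731122 ,  0.32182059, -0.07008853,  1.45168802,  0.02256172,
        1.37078049, -0.0568761 ]), 'joint_velocities': array([-0.00046582, -0.000352  , -0.0001959 , -0.00067993, -0.00220889,
       -0.00029191, -0.00046613]), 'effort': array([-4.47342063e-04, -4.93571234e+01, -3.82429836e-01, -3.14332223e+01,
        1.32036358e-02,  1.13064732e-02,  6.79549899e-06]), 'tcp_pos': array([ 0.19919519, -0.61815929,  0.23021854]), 'tool_rot': array([-0.10914058, -0.69840327, -0.11046754,  0.69865452]), 'wrist_force': array([-0.13698333, -0.17684096,  0.02319816]), 'wrist_torque': array([ 0.04325419, -0.0212063 ,  0.02821638]), 'width': 0.08575280339100043}
top 454.2901891365657 454.2901891365657 256.38758738483637 194.92982600061353 [[ 2.02096268e-03 -9.95728822e-01  9.23040002e-02  4.20467928e-01]
 [-9.99997511e-01 -2.09958901e-03 -7.54719615e-04 -2.74775307e-02]
 [ 9.45296537e-04 -9.23022452e-02 -9.95730587e-01  1.22246809e+00]
 [ 0.00000000e+00  0.00000000e+00  0.00000000e+00  1.00000000e+00]]
scene 381.39625230289687 381.39625230289687 248.32084125237492 192.34923485759953 [[-0.72570179  0.5468588  -0.41749535  0.88702498]
 [ 0.68794414  0.56840705 -0.45127185  0.35263876]
 [-0.00947468 -0.61470227 -0.78870232  0.80104732]
 [ 0.          0.          0.          1.        ]]
```

View pics/top0.png

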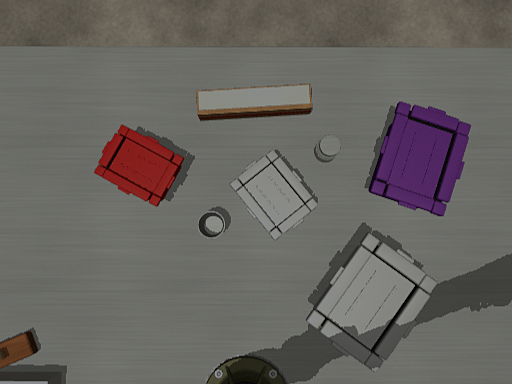

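View pics/scene0.png

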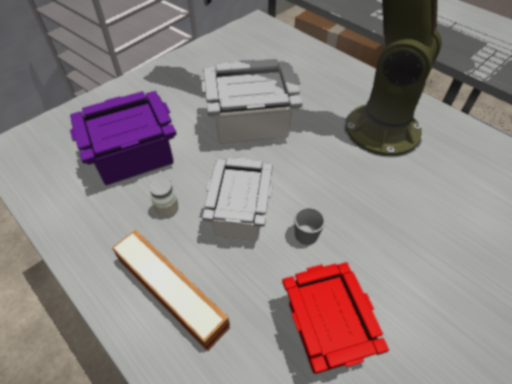

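The target is the small grey box at about (273,195) in the top view. The jar is at (328,150), the cup at (212,223), and the large grey, purple and red boxes are decoys. Next I'll measure it from a zoomed crop.

```bash
cat > h.py <<'E'
import numpy as np
def ray(d,u,v,z):
    P=d["pose"];r=P[:3,:3]@[(u-d["cx"])/d["fx"],(v-d["cy"])/d["fy"],1];t=(z-P[2,3])/r[2];return P[:3,3]+t*r
def proj(d,p):
    P=d["pose"];c=P[:3,:3].T@(np.array(p)-P[:3,3]);return d["fx"]*c[0]/c[2]+d["cx"],d["fy"]*c[1]/c[2]+d["cy"]
E
python3 - <<'E'
import cv2,pickle,numpy as np
from h import *
d=pickle.load(open("top0.pkl","rb"));im=d["image"]
g=cv2.cvtColor(im,cv2.COLOR_BGR2GRAY)
m=np.zeros_like(g);m[140:250,220:325]=(g[140:250,220:325]>125)*255
m=cv2.morphologyEx(m,cv2.MORPH_CLOSE,np.ones((5,5)))
cs,_=cv2.findContours(m,0,2)
for c in sorted(cs,key=cv2.contourArea)[-2:]:
    r=cv2.minAreaRect(c);print(r,cv2.contourArea(c))
    w=np.array([ray(d,u,v,.104)[:2] for u,v in c[:,0]],np.float32)
    print("world",cv2.minAreaRect(w), np.round(cv2.boxPoints(cv2.minAreaRect(w)),4).tolist())
c=cv2.resize(im[140:250,200:345],None,fx=5,fy=5,interpolation=cv2.INTER_CUBIC)
mm=cv2.resize(m[140:250,200:345],None,fx=5,fy=5)
cv2.drawContours(c,cv2.findContours(mm,0,2)[0],-1,(0,0,255),1)
cv2.imwrite("pics/crop0.png",c)
print("table g",np.median(g[150:240,100:]))
E
```

```text
((222.0, 225.0), (4.0, 18.0), 0.0) 50.0
world ((0.44983047246932983, 0.05602234601974487), (0.04413345456123352, 0.009836273267865181), 0.539354681968689) [[0.427700012922287, 0.06069999933242798], [0.4277999997138977, 0.05090000107884407], [0.47189998626708984, 0.05130000039935112], [0.4717999994754791, 0.06109999865293503]]
((273.6463317871094, 194.18292236328125), (76.05662536621094, 60.12689971923828), 51.34019088745117) 3920.0
world ((0.5267148613929749, -0.07095718383789062), (0.18838174641132355, 0.14921943843364716), 39.105186462402344) [[0.4065999984741211, -0.07249999791383743], [0.5006999969482422, -0.1882999986410141], [0.6468999981880188, -0.06939999759197235], [0.5526999831199646, 0.046300001442432404]]
table g 109.0
```

View pics/crop0.png

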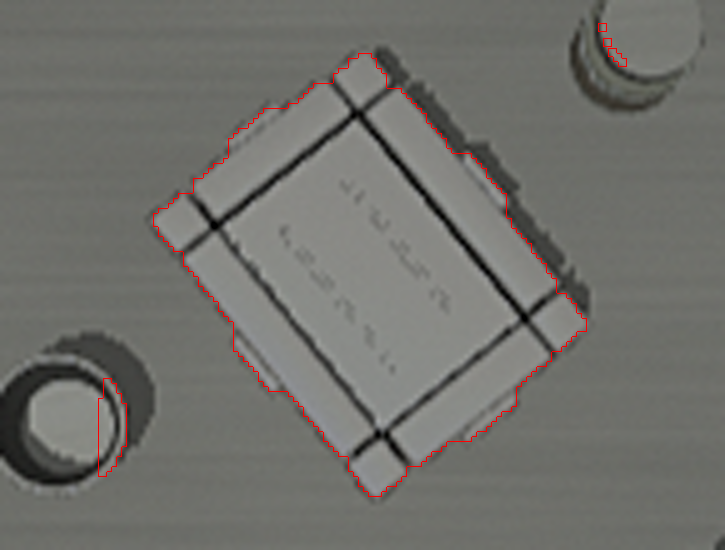

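The crop shows the lid corners at (365,52), (586,325), (377,497) and (152,220), with the raised sections and their thumb lips between them. That puts the centre at about (0.527,-0.071) with the long axis at 39°. Next I'll work out the shifts in the tool's axes.

```bash
cat > go.py <<'E'
import numpy as np
from bench import get_obs
from scipy.spatial.transform import Rotation as R
o=get_obs();q=o["tool_rot"];T=R.from_quat(q,scalar_first=True).as_matrix()
c=np.array([.5267,-.0710]);a=np.radians(39.1);A=np.array([[np.cos(a),-np.sin(a)],[np.sin(a),np.cos(a)]])
print("t",o["clock"],"tcp",o["tcp_pos"].round(4),"F",o["wrist_force"].round(1),"\n",T.round(3))
for n,l in dict(LR=(0,-.058),SF=(.078,0),LL=(0,.058),SN=(-.078,0)).items():
    w=np.r_[c+A@l,.125];print(n,w.round(4),"shift to z=.125",(T.T@(w-o["tcp_pos"])).round(4))
E
python3 go.py
```

```text
t 0.1 tcp [ 0.1992 -0.6182  0.2303] F [0.3 0.4 1.8] 
 [[-0.001  0.307 -0.952]
 [ 0.002 -0.952 -0.307]
 [-1.    -0.002  0.   ]]
LR [ 0.5633 -0.116   0.125 ] shift to z=.125 [ 0.1059 -0.3661 -0.5006]
SF [ 0.5872 -0.0218  0.125 ] shift to z=.125 [ 0.106  -0.4484 -0.5523]
LL [ 0.4901 -0.026   0.125 ] shift to z=.125 [ 0.1061 -0.4742 -0.4586]
SN [ 0.4662 -0.1202  0.125 ] shift to z=.125 [ 0.106  -0.3919 -0.4069]
```

```bash
python3 -m inch '-.02 -.022 -.03 0 1; -.03 -.044 -.06 0 1; -.03 -.066 -.09 0 1; -.03 -.088 -.12 0 1; -.03 -.11 -.15 0 1; -.03 -.132 -.18 0 1; -.03 -.154 -.21 0 1; -.03 -.176 -.24 0 1; -.03 -.198 -.27 0 1; -.03 -.22 -.30 0 1' 40; python3 go.py
```

```text
clock: 1.1
tcp_pos: [0.4179, -0.3158, 0.261]
tool_rot: [-0.11, -0.698, -0.11, 0.699]
wrist_force: [0.4, -0.3, -0.3]
width: -0.0
t 1.1 tcp [ 0.4179 -0.3158  0.261 ] F [ 0.4 -0.3 -0.3] 
 [[-0.001  0.307 -0.952]
 [ 0.    -0.952 -0.307]
 [-1.    -0.     0.   ]]
LR [ 0.5633 -0.116   0.125 ] shift to z=.125 [ 0.1359 -0.1455 -0.1997]
SF [ 0.5872 -0.0218  0.125 ] shift to z=.125 [ 0.1359 -0.2278 -0.2514]
LL [ 0.4901 -0.026   0.125 ] shift to z=.125 [ 0.136  -0.2536 -0.1577]
SN [ 0.4662 -0.1202  0.125 ] shift to z=.125 [ 0.136  -0.1713 -0.106 ]
```

```bash
python3 -m inch '0 -.024 -.033 0 1; 0 -.048 -.066 0 1; 0 -.072 -.099 0 1; 0 -.096 -.132 0 1; 0 -.12 -.165 0 1; .03 -.143 -.196 0 1; .07 -.143 -.196 0 1; .11 -.143 -.196 0 1; .131 -.143 -.196 0 1; .131 -.143 -.196 0 1'; python3 go.py
python3 - <<'E'
from bench import imaging
import cv2,numpy as np
t=imaging.get_image("top")["image"][130:260,200:350];s=imaging.get_image("scene")["image"][100:260,150:330]
f=lambda i:cv2.resize(i,(400,360),interpolation=cv2.INTER_CUBIC)
cv2.imwrite("pics/a1.png",np.hstack([f(t),f(s)]))
E
```

```text
clock: 2.1
tcp_pos: [0.557, -0.1204, 0.1262]
tool_rot: [-0.109, -0.696, -0.111, 0.701]
wrist_force: [-1.1, -0.8, -0.1]
width: 0.0001
t 2.1 tcp [ 0.557  -0.1204  0.1262] F [-1.1 -0.8 -0.1] 
 [[-0.008  0.307 -0.952]
 [ 0.002 -0.952 -0.307]
 [-1.    -0.005  0.007]]
LR [ 0.5633 -0.116   0.125 ] shift to z=.125 [ 0.0011 -0.0023 -0.0073]
SF [ 0.5872 -0.0218  0.125 ] shift to z=.125 [ 0.0012 -0.0846 -0.059 ]
LL [ 0.4901 -0.026   0.125 ] shift to z=.125 [ 0.0019 -0.1104  0.0347]
SN [ 0.4662 -0.1202  0.125 ] shift to z=.125 [ 0.0019 -0.0281  0.0864]
```

View pics/a1.png

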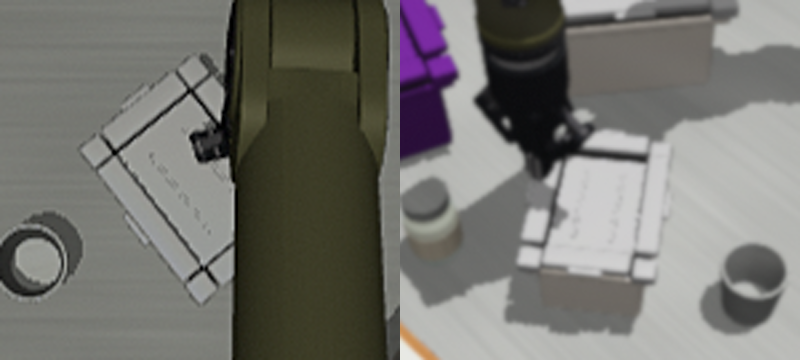

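The tip is over the right long section, near its middle. I'll correct the offset and press.

```bash
python3 -m inch '0 -.002 -.006 0 1; .008 -.002 -.006 0 1; .014 -.002 -.006 0 1; .017 -.002 -.006 0 1; .020 -.002 -.006 0 1; .022 -.002 -.006 0 1; .024 -.002 -.006 0 1; .024 -.002 -.006 0 1; .024 -.002 -.006 0 1'; python3 go.py
```

```text
clock: 3.1
tcp_pos: [0.5652, -0.1173, 0.106]
tool_rot: [-0.11, -0.699, -0.11, 0.699]
wrist_force: [0.2, -0.1, 0.2]
width: 0.0
t 3.1 tcp [ 0.5652 -0.1173  0.106 ] F [ 0.2 -0.1  0.2] 
 [[-0.     0.307 -0.952]
 [ 0.    -0.952 -0.307]
 [-1.    -0.     0.   ]]
LR [ 0.5633 -0.116   0.125 ] shift to z=.125 [-0.019  -0.0018  0.0014]
SF [ 0.5872 -0.0218  0.125 ] shift to z=.125 [-0.0189 -0.0841 -0.0503]
LL [ 0.4901 -0.026   0.125 ] shift to z=.125 [-0.0189 -0.1099  0.0434]
SN [ 0.4662 -0.1202  0.125 ] shift to z=.125 [-0.0189 -0.0276  0.0951]
```

Force reads 0 at z = 0.106, so it probably snapped. I'll push a little further to feel the stop.

```bash
python3 -m inch '.002 0 0 0 1; .004 0 0 0 1; .005 0 0 0 1; .005 0 0 0 1'; python3 -m inch '-.012 0 0 0 1; -.025 0 0 0 1;-.03 0 0 0 1;-.03 0 0 0 1'; python3 go.py
```

```text
clock: 3.5
tcp_pos: [0.5656, -0.1174, 0.104]
tool_rot: [0.11, 0.699, 0.109, -0.698]
wrist_force: [-6.0, 0.4, 15.7]
width: 0.0
clock: 3.9
tcp_pos: [0.566, -0.1175, 0.1324]
tool_rot: [0.11, 0.699, 0.109, -0.698]
wrist_force: [0.3, 0.8, 0.8]
width: -0.0001
t 3.9 tcp [ 0.566  -0.1175  0.1324] F [0.3 0.8 0.8] 
 [[ 0.002  0.307 -0.952]
 [-0.001 -0.952 -0.307]
 [-1.     0.001 -0.002]]
LR [ 0.5633 -0.116   0.125 ] shift to z=.125 [ 0.0074 -0.0022  0.0021]
SF [ 0.5872 -0.0218  0.125 ] shift to z=.125 [ 0.0074 -0.0845 -0.0495]
LL [ 0.4901 -0.026   0.125 ] shift to z=.125 [ 0.0072 -0.1103  0.0442]
SN [ 0.4662 -0.1202  0.125 ] shift to z=.125 [ 0.0072 -0.028   0.0959]
```

The tip met a stop at 0.104 with 16 N, so LR is shut. Next is SF, the short far section.

```bash
python3 -m inch '0 -.028 -.016 0 1; 0 -.056 -.032 0 1; 0 -.0845 -.0485 0 1; 0 -.0845 -.0485 0 1; 0 -.0845 -.0485 0 1'; python3 go.py
```

```text
clock: 4.4
tcp_pos: [0.5851, -0.0211, 0.1307]
tool_rot: [-0.111, -0.698, -0.111, 0.699]
wrist_force: [-0.4, 0.1, -0.2]
width: -0.0003
t 4.4 tcp [ 0.5851 -0.0211  0.1307] F [-0.4  0.1 -0.2] 
 [[-0.001  0.309 -0.951]
 [-0.    -0.951 -0.309]
 [-1.    -0.     0.001]]
LR [ 0.5633 -0.116   0.125 ] shift to z=.125 [0.0057 0.0836 0.0501]
SF [ 0.5872 -0.0218  0.125 ] shift to z=.125 [ 0.0057  0.0014 -0.0018]
LL [ 0.4901 -0.026   0.125 ] shift to z=.125 [ 0.0058 -0.0247  0.0919]
SN [ 0.4662 -0.1202  0.125 ] shift to z=.125 [0.0058 0.0575 0.1438]
```

Within 2 mm, so I'll press to z ≈ 0.101 and retreat.

```bash
python3 -m inch '.009 .001 -.001 0 1; .018 .001 -.001 0 1; .021 .001 -.001 0 1; .024 .001 -.001 0 1; .026 .001 -.001 0 1; .028 .001 -.001 0 1; .030 .001 -.001 0 1; .030 .001 -.001 0 1; .030 .001 -.001 0 1'; python3 -m inch '-.012 0 0 0 1; -.025 0 0 0 1;-.03 0 0 0 1;-.03 0 0 0 1'; python3 go.py
```

```text
clock: 5.3
tcp_pos: [0.5864, -0.0228, 0.104]
tool_rot: [-0.11, -0.698, -0.109, 0.699]
wrist_force: [-7.3, 0.0, 17.1]
width: 0.0001
clock: 5.7
tcp_pos: [0.5875, -0.0225, 0.1324]
tool_rot: [0.11, 0.699, 0.11, -0.698]
wrist_force: [-0.4, -0.2, -0.0]
width: 0.0003
t 5.7 tcp [ 0.5875 -0.0225  0.1324] F [-0.4 -0.2 -0. ] 
 [[ 0.002  0.307 -0.952]
 [-0.    -0.952 -0.307]
 [-1.     0.001 -0.002]]
LR [ 0.5633 -0.116   0.125 ] shift to z=.125 [0.0074 0.0815 0.0517]
SF [ 0.5872 -0.0218  0.125 ] shift to z=.125 [ 0.0074 -0.0008  0.    ]
LL [ 0.4901 -0.026   0.125 ] shift to z=.125 [ 0.0072 -0.0266  0.0937]
SN [ 0.4662 -0.1202  0.125 ] shift to z=.125 [0.0071 0.0557 0.1455]
```

```bash
python3 -m inch '0 -.008 .03 0 1; 0 -.017 .06 0 1; 0 -.026 .0935 0 1; 0 -.026 .0935 0 1; 0 -.026 .0935 0 1; 0 -.026 .0935 0 1'; python3 go.py
```

```text
clock: 6.3
tcp_pos: [0.4908, -0.0265, 0.1315]
tool_rot: [0.11, 0.699, 0.11, -0.698]
wrist_force: [0.5, 0.6, -0.7]
width: 0.0003
t 6.3 tcp [ 0.4908 -0.0265  0.1315] F [ 0.5  0.6 -0.7] 
 [[ 0.001  0.307 -0.952]
 [ 0.    -0.952 -0.307]
 [-1.     0.    -0.001]]
LR [ 0.5633 -0.116   0.125 ] shift to z=.125 [ 0.0066  0.1074 -0.0415]
SF [ 0.5872 -0.0218  0.125 ] shift to z=.125 [ 0.0066  0.0251 -0.0932]
LL [ 0.4901 -0.026   0.125 ] shift to z=.125 [ 0.0065 -0.0007  0.0005]
SN [ 0.4662 -0.1202  0.125 ] shift to z=.125 [0.0065 0.0816 0.0522]
```

```bash
python3 -m inch '.009 0 0 0 1; .018 0 0 0 1; .021 0 0 0 1; .024 0 0 0 1; .026 0 0 0 1; .028 0 0 0 1; .030 0 0 0 1; .031 0 0 0 1; .031 0 0 0 1'; python3 -m inch '-.012 0 0 0 1; -.025 0 0 0 1;-.03 0 0 0 1;-.03 0 0 0 1;-.03 .027 .017 0 1;-.03 .054 .035 0 1;-.03 .0815 .052 0 1;-.03 .0815 .052 0 1;-.03 .0815 .052 0 1;-.03 .0815 .052 0 1'; python3 go.py
```

```text
clock: 7.2
tcp_pos: [0.4895, -0.0265, 0.1038]
tool_rot: [-0.11, -0.698, -0.109, 0.699]
wrist_force: [-11.9, 0.2, 29.0]
width: -0.0
clock: 8.2
tcp_pos: [0.4653, -0.1189, 0.1299]
tool_rot: [-0.11, -0.698, -0.111, 0.699]
wrist_force: [-0.1, -0.8, -0.1]
width: -0.0
t 8.2 tcp [ 0.4653 -0.1189  0.1299] F [-0.1 -0.8 -0.1] 
 [[-0.     0.308 -0.951]
 [ 0.001 -0.951 -0.308]
 [-1.    -0.001  0.   ]]
LR [ 0.5633 -0.116   0.125 ] shift to z=.125 [ 0.0049  0.0274 -0.0941]
SF [ 0.5872 -0.0218  0.125 ] shift to z=.125 [ 0.0049 -0.0548 -0.1459]
LL [ 0.4901 -0.026   0.125 ] shift to z=.125 [ 0.005  -0.0807 -0.0522]
SN [ 0.4662 -0.1202  0.125 ] shift to z=.125 [ 0.0049  0.0015 -0.0004]
```

```bash
python3 -m inch '.009 .001 0 0 1; .015 .001 0 0 1; .018 .001 0 0 1; .021 .001 0 0 1; .023 .001 0 0 1; .025 .001 0 0 1; .027 .001 0 0 1; .028 .001 0 0 1; .028 .001 0 0 1'; python3 -m inch '-.02 0 0 0 1; -.05 0 0 0 1;-.08 0 0 0 1;-.11 .03 0 0 1;-.13 .06 0 0 1;-.13 .09 0 0 1;-.13 .13 0 0 1;-.13 .17 0 0 1;-.13 .21 0 0 1;-.13 .25 0 0 1'; python3 go.py
python3 - <<'E'
from bench import imaging
import cv2,numpy as np
t=imaging.get_image("top");g=cv2.cvtColor(t["image"],6);s=imaging.get_image("scene")["image"][140:260,180:330]
f=lambda i:cv2.resize(i,(400,400),interpolation=cv2.INTER_CUBIC)
cv2.imwrite("pics/a2.png",np.hstack([f(t["image"][130:260,200:350]),f(s)]))
from h import *
m=np.zeros_like(g);m[140:250,220:325]=(g[140:250,220:325]>125)*255
m=cv2.morphologyEx(m,cv2.MORPH_CLOSE,np.ones((5,5)))
c=max(cv2.findContours(m,0,2)[0],key=cv2.contourArea)
print(cv2.minAreaRect(np.array([ray(t,u,v,.104)[:2] for u,v in c[:,0]],np.float32)))
E
```

```text
clock: 9.1
tcp_pos: [0.4658, -0.1212, 0.1041]
tool_rot: [-0.11, -0.698, -0.109, 0.699]
wrist_force: [-4.8, 2.0, 13.4]
width: -0.0002
clock: 10.1
tcp_pos: [0.5425, -0.3609, 0.232]
tool_rot: [-0.11, -0.699, -0.109, 0.699]
wrist_force: [0.1, -0.1, 0.8]
width: -0.0004
t 10.1 tcp [ 0.5425 -0.3609  0.232 ] F [ 0.1 -0.1  0.8] 
 [[ 0.     0.306 -0.952]
 [-0.    -0.952 -0.306]
 [-1.     0.     0.   ]]
LR [ 0.5633 -0.116   0.125 ] shift to z=.125 [ 0.1069 -0.2268 -0.0948]
SF [ 0.5872 -0.0218  0.125 ] shift to z=.125 [ 0.1069 -0.3091 -0.1464]
LL [ 0.4901 -0.026   0.125 ] shift to z=.125 [ 0.1069 -0.3349 -0.0527]
SN [ 0.4662 -0.1202  0.125 ] shift to z=.125 [ 0.1069 -0.2526 -0.0011]
((0.5264526605606079, -0.07105335593223572), (0.18898950517177582, 0.15252168476581573), 45.142662048339844)
```

View pics/a2.png

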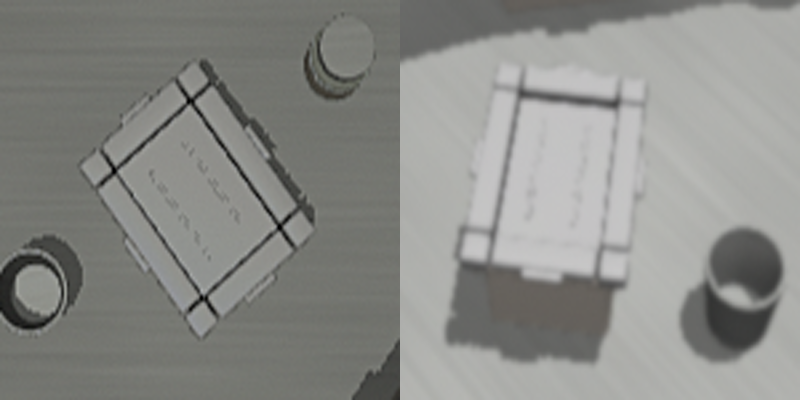

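All four sections now look flush with the corners. In the left panel the corners are at about (195,62), (313,225), (203,337) and (82,165). The box centre is unmoved, and the cup and jar are in place. I'll let the arm settle and hand in.

```bash
python3 -m inch '0 0 0 0 1;0 0 0 0 1;0 0 0 0 1' && python3 -c "
from bench import order,get_obs
print(get_obs()['wrist_force']);print(order.hand_in())"
```

```text
clock: 10.5
tcp_pos: [0.5426, -0.3574, 0.2327]
tool_rot: [0.111, 0.699, 0.11, -0.698]
wrist_force: [0.3, 0.2, 0.4]
width: 0.0003
[0.34377889 0.18256475 0.37267459]
the job is handed in; nothing more can be done
None
```

I pressed all four rim sections of the small grey box down with the shut fingertips, in the order long right, short far, long left, short near. I handed the job in at about 10.5 s; no verdict was reported.

- **Presses:** each one ended on a hard stop at z ≈ 0.104 m, the shut height, with 13–29 N at the wrist.
- **Last pictures:** all four sections look flush with the corners, and the box centre is within about 1 mm of where it started. The cup and jar look undisturbed. The carton was outside the last crop; the arm was not sent near it.
- **Clear of contact:** the tool was clear of everything at hand-in, with about 0.5 N at the wrist, which is sensor noise.
- **One disagreement:** the final outline fit gave the box's angle as 45° instead of the first 39°. The picture shows no matching turn, so I put it down to the thumb lips and brightness mask. I did not re-measure it.

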